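# Dispense one coffee pod and slide it into the free well

## Task

Two coffees are being set out: one flat coffee pod already sits in its well on the tray of the pod dispenser. Press the dispenser's round plunger once, all the way down, and let it spring back up, so that it pushes a single pod out onto the landing; then gently nudge that pod sideways along the tray with the outside of the fingers until it drops flat into the empty one of the two round wells. Grip and lift nothing, dispense no second pod, and leave the pod in the other well and the mug and the cup where they stand.

Things in the scene. Friction and masses are not known exactly. Their poses are not given: they have to be found in the camera images.
- dispenser: Fixed pod dispenser. Origin on the worktop under the magazine's axis; x runs from its tray (front, robot side) to its back, y left, z up; turned up to 0.35 rad. In mm: grey magazine with a clear front at x, y -24..24, 86 high; gear housing behind it, x 24..112, y -25..25, 86 high (94 at the plunger's bush); wooden tray in front, x -115..-49, y -127..127. Plunger on the housing at x 74, y 0.
- landing (a point): Middle of the landing, on its smooth surface, 12 mm above the worktop, 82 mm in front (-x) of the dispenser's origin. From here a level lane 44 mm wide runs left and right to the wells, flush with it, between tray rims 5 mm high (12 mm in front of the landing). A full, steady press brings the pod here, upright on its flange, its centre within 8 mm of this point.
- plunger (a joint): How far the plunger is pressed: 0 up, 0.029 m fully down (stop). Straight down against a spring, 1.5 N at the start to 3.2 N at the bottom, plus up to 2 N of friction; it rises by itself. Rack and gear drive a tongue that pushes the lowest pod forwards, 3 mm per mm pressed; as it rises the tongue goes back and the next pod drops into place, so another full press would push out another pod.
- plunger_top (a point): Centre of the top of the plunger's black mushroom knob, 35 mm in diameter; 137.5 mm above the worktop when up, 108.5 mm when fully down.
- pod_1: The lowest pod in the magazine, the one that gets pushed out. All pods are alike: a flat dark brown coffee pod, 13 mm high, standing on a flange 37 mm wide and 2 mm thick; above it the body is 30 mm wide, 28 mm near the top. 12 to 18 g. Origin at the centre of its underside, z up.
- pod_2: The second pod in the magazine, standing on pod_1; drops to the bottom after the press. Must stay in the magazine.
- pod_3: The third pod in the magazine, on pod_2. Must stay in the magazine.
- pod_4: The fourth and uppermost pod in the magazine, on pod_3. Must stay in the magazine.
- pod_set: The pod that already sits in the other well; stays there.
- well_free: The empty well, on the left or the right of the landing: its centre 88 mm from the landing's middle. A grey plate 56 x 56 mm, flush with the landing (z 12 mm), with a round hole 46 mm wide and 5 mm deep. Origin in the middle of the hole's floor (z 7 mm). A pod slid over the hole drops in flat, with about 4 mm of play all round. Axes as the dispenser's.
- well_taken: The like well on the other side, with pod_set in it. Origin and axes as for well_free.
- mug_dotted: White mug with green dots, 84 mm wide and 100 mm high, handle included 115 mm; stands on the worktop to the left of the gear housing, behind the wells. Origin on its underside, about 15 mm from the axis of the cup towards the handle.
- cup_plain: Plain white cup without a handle, 68 mm wide and 82 mm high; stands on the worktop to the right of the gear housing. Origin at the centre of its underside.
There are look-alikes about, which are no part of the job. What is shaped like the pod_set but green is not meant. What is shaped like the pod_4 but green is not meant.

How it is judged:
On the way, in this order (a step that is already met when the one before it is completed fails the run):
1. the plunger is pressed fully down and has pushed the lowest pod out of the magazine (value of joint plunger above 0.0255 m and x of pod_1 in the frame of dispenser below -0.068 m).
2. the plunger is back up, with the pod upright on the landing and the next one dropped to the bottom of the magazine (value of joint plunger below 0.003 m and x of pod_1 in the frame of dispenser between -0.105 and -0.065 m and angle between pod_1's own z axis and vertical below 0.15 rad and height (world z) of pod_1 above 0.009 m and z of pod_2 in the frame of dispenser below 0.016 m), for 0.1 s.
At the end, for the whole second after the job is handed in: pod_1 flat (tilt under 0.1 rad) and at rest in the empty well: within 6 mm of its middle, 2 mm of its floor; plunger up (under 3 mm pressed); pod_set still flat in the other well; pods 2 to 4 still in the magazine, within 15 mm of its axis, pod_2 at the bottom (horizontal distance between pod_1 and well_free below 0.006 m and z of pod_1 in the frame of well_free below 0.002 m and angle between each of pod_1, pod_set's own z axis and vertical below 0.1 rad and linear speed of pod_1 below 0.02 m/s and value of joint plunger below 0.003 m and horizontal distance between pod_set and well_taken below 0.006 m and z of pod_set in the frame of well_taken below 0.002 m and horizontal distance between each of pod_2, pod_3, pod_4 and dispenser below 0.015 m and height (world z) of pod_2 below 0.016 m); the robot touches nothing.
It fails at once if a pod is gripped or pressed hard: over 20 N between the fingers and a pod (a nudge takes under 1 N) (contact force between the fingers and pod_1 above 20 N or contact force between the fingers and pod_2 above 20 N or contact force between the fingers and pod_3 above 20 N or contact force between the fingers and pod_4 above 20 N or contact force between the fingers and pod_set above 20 N).
It fails at once if a second pod is pushed out of the magazine (x of any of pod_2, pod_3, pod_4 in the frame of dispenser below -0.03 m).
It fails at once if a pod is lifted: pod_1 rises more than 15 mm above the deck, or a pod in the magazine or the well is raised by more than 15 mm (height (world z) of pod_1 above 0.027 m or height (world z) of pod_2 above 0.04 m or height (world z) of pod_3 above 0.053 m or height (world z) of pod_4 above 0.066 m or height (world z) of pod_set above 0.022 m).
It fails at once if the pod is tipped over (angle between pod_1's own z axis and vertical above 0.7 rad).
It fails at once if a bystander is disturbed: the pod already in the other well is moved more than 10 mm, or the mug or the cup more than 15 mm (distance of pod_set from where it was at the start of the episode above 0.01 m or distance of any of mug_dotted, cup_plain from where it was at the start of the episode above 0.015 m).
It also fails if it takes over 54 s, if anything falls off the work surface, if the arm or the gripper's body presses on something with over 40 N, if the wrist force passes 120 N, or if a joint passes its speed limit or range.

## Robot

A 6-joint arm with a two-finger parallel gripper is mounted at the origin on a cart in front of the work surface, level with it; the furniture and walls round the work are solid. World frame = base frame: x ahead of the robot, y to its left, z up, the work surface at z = 0. Lengths are in m, angles in rad, forces in N, time in s.
With the tool pointing down it reaches from about 0.375 to 0.9 m from the base axis. Payload 3.1 kg.
Tool frame: the origin (TCP) lies where the fingers leave the gripper's body, on its centre line; the fingertips stand 70 mm ahead of it and the grasp point (between the pads) lies 51 mm ahead of it; z points along the fingers, y is the line along which they close (so a half turn about z gives the same grasp; the last joint's range is limited). The gripper opens to 87 mm and grips with 3 to 60 N. Pads are 19 mm wide; open, the fingers measure 117 mm over their backs; the gripper's body (75 mm by 190 mm) begins 51 mm behind the grasp point.
Start: joints at [1.006, 0.527, 1.433, -0, 1.181, -0.178], TCP at [0.236, 0.579, 0.292] pointing down, gripper open.
Joint ranges: [-3.08, 3.08], [-0.75, 2.2], [0.22, 2.44], [-1.43, 4.57], [0, 2.65], [-2.85, 2.85]. Speed limits (rad/s): [2.79, 2.79, 3.14, 3.14, 3.14, 3.14].

## Interface

Orientations are given as a unit quaternion [x, y, z, w].
In Python, from rig import robot gives the robot as it stands.
- The arm moves only by the tool send_rows, never from a script. Its argument "deltas" is text: rows parted by semicolons, each of 7 numbers parted by spaces: the shift along the tool's x, y, z in mm, then the turn, a rotation vector about the tool's x, y, z in degrees, then the opening, from 0 (shut) to 1 (fully open). A call has 1 to 10 rows; each row shifts and turns the commanded pose from where the row before left it, along the tool's axes as they then stand; what a row does not reach is not made up. A row lasts 1/8 s, in which the tool goes at most 62.5 mm and 10.7 degrees, less where a joint would pass 70% of its speed; a pose out of reach is approached as far as the arm can. A call is refused whole if a number of a shift passes 62.5 or a number of a turn 10.7, either way. A call with a gripper value outside its range is refused whole. The fingers move at their own pace and stop on an object; "newtons" is the grip in N (left out, the last holds). Time passes only in rows, so rows that do not move let the fingers close. It gives the time, the measured TCP pose, the force, the opening and the grip force at its end, in the units of the state.
- robot.get_obs(): the state, without advancing time (a new reading comes with each control period).
- robot.camera(name): name is "side" or "top"; returns a dict with "image" (420x560x3 uint8, red, green, blue), "depth" (420x560 float32, m along the optical axis (not along the pixel's ray), 0 where there is no reading), "fovy" (degrees; the focal length in pixels is half the picture's height over the tangent of half this angle, whatever the lens; pixels are square), "cx", "cy" (the principal point, pixels), "k1" (the pictures are not rectified: a ray, as slopes to the right and down, at radius r is drawn at 1 + k1 r^2 times it, then the intrinsics apply), "rvec" (rotation vector, rad) and "tvec" (3), from world to camera coordinates, as OpenCV has them. Camera axes: x right, y down, z forward; pixel columns grow to the right and rows downward; lengths in m; the calibration is good to about 2 mm. A picture is of the moment at which its call begins.
- robot.hand_in(): hands the job in; it is judged then, once.
Trained networks look in the newest picture that a camera, given by its name, has taken for a name from the list of things; names that differ only in an ending like _2 or _b are one class to them, and where a whole thing is asked for, a point or a joint stands for the part that bears it (a point fixed in the world has none). Each returns a list of dicts, best first, with "p" (0 to 1); they miss things now and then, are a little off and sometimes report something else, mostly with a low value. They report only what shows in the picture. A call takes as long as a camera call. They do not tell look-alikes from the thing itself.
- robot.find_in(camera, thing): "box" ([left, top, right, bottom] in pixels, round what is visible of it).
- robot.cut_out(camera, thing): "region" (420x560 bool, what is visible of it) and "box" ([left, top, right, bottom] in pixels, round what is visible of it).
The state is a dict: "time": time; "q": joint angles; "joint_velocities": joint speeds; "joint_torque": joint torques, N m; "position": TCP position; "tool_rot": TCP orientation; "ft_force": force on the tool from outside, world axes, zero at the start; "moment": the same for the moment, N m; "grip_width": finger opening in m; "grip_force": force on a finger pad.
Only numpy, scipy, OpenCV 4.12 (cv2) and the standard library are available. Lean on these libraries where they do the work, as an engineer would, in place of code of your own. Each camera call takes 0.05 s, during which the arm holds its last target. There are 200 camera calls.

## Working session

There is one attempt and no reset: what is moved stays moved. The work goes in short steps, Python scripts to look and compute and a tool call to move; the robot and the scene stay as the last step left them, time stands still between calls to the robot, and variables do not carry over. Pictures are saved under pics/ and viewed, at most 10 in all, crops included, and the job is handed in when it is done.

Besides the shell and the picture viewer there is one more tool, called after ">>>" by a JSON object that holds its "api" and its "payload", one argument or row to a line. send_rows: Moves the arm, as the interface text tells. Its arguments: {"type":"object","properties":{"deltas":{"type":"string"},"newtons":{"type":"number"}},"required":["deltas"]}

```bash
mkdir -p pics; cat > h.py <<'E'
import numpy as np, cv2
from scipy.spatial.transform import Rotation as R
from rig import robot
def cam(n):
    c=robot.camera(n); H,W=c['depth'].shape
    f=H/2/np.tan(np.radians(c['fovy'])/2)
    c['K']=np.array([[f,0,c['cx']],[0,f,c['cy']],[0,0,1.]]); c['D']=np.array([c['k1'],0,0,0.])
    c['Rm']=cv2.Rodrigues(np.array(c['rvec'],float))[0]; c['t']=np.array(c['tvec'],float)
    return c
def cloud(c):
    H,W=c['depth'].shape
    u,v=np.meshgrid(np.arange(W),np.arange(H))
    p=cv2.undistortPoints(np.stack([u,v],-1).reshape(-1,1,2).astype(float),c['K'],c['D']).reshape(H,W,2)
    d=c['depth'][...,None]
    X=np.concatenate([p*d,d],-1)
    X=(X-c['t'])@c['Rm']; X[c['depth']==0]=np.nan
    return X
def onplane(c,uv,z):
    p=cv2.undistortPoints(np.array(uv,float).reshape(-1,1,2),c['K'],c['D']).reshape(-1,2)
    r=np.c_[p,np.ones(len(p))]@c['Rm']; o=-c['Rm'].T@c['t']
    return o+r*((z-o[2])/r[:,2])[:,None]
def proj(c,P):
    return cv2.projectPoints(np.array(P,float).reshape(-1,1,3),np.array(c['rvec'],float),c['t'],c['K'],c['D'])[0].reshape(-1,2)
def save(c,n): cv2.imwrite('pics/'+n,c['image'][...,::-1])
E
cat > a.py <<'E'
from h import *
for n in('top','side'):
    c=cam(n); save(c,n+'0.png'); X=cloud(c)
    print(n,'pos',-c['Rm'].T@c['t'])
    for t in('plunger_top','dispenser','pod_set','well_free','mug_dotted','cup_plain'):
        for r in robot.cut_out(n,t)[:5]:
            P=X[r['region']]; print(t,round(r['p'],2),np.round(r['box']),np.round(np.nanmedian(P,0),3),np.round(np.nanmax(P[:,2]),3))
o=robot.get_obs();print(o['position'],o['tool_rot'],o['ft_force'])
E
python3 a.py
```

```text
top pos [ 0.48545181 -0.01779021  0.95729125]
plunger_top 0.63 [323. 168. 343. 181.] [ 0.639 -0.121  0.136] 0.14
dispenser 0.85 [242. 141. 379. 300.] [ 0.523 -0.108  0.013] 0.14
pod_set 0.75 [253. 248. 272. 265.] [ 0.506 -0.003  0.018] 0.025
pod_set 0.68 [199. 246. 220. 266.] [0.506 0.091 0.011] 0.016
pod_set 0.53 [368. 158. 413. 196.] [ 0.651 -0.24   0.033] 0.085
mug_dotted 0.73 [239. 119. 301. 173.] [ 0.715 -0.021  0.035] 0.103
side pos [ 0.43607084 -0.73809822  0.5475268 ]
plunger_top 0.57 [312. 226. 335. 256.] [ 0.638 -0.128  0.133] 0.138
dispenser 0.78 [197. 227. 373. 353.] [ 0.562 -0.133  0.022] 0.138
pod_set 0.75 [215. 228. 235. 245.] [0.504 0.082 0.009] 0.015
pod_set 0.67 [222. 250. 242. 266.] [ 0.505 -0.012  0.016] 0.022
well_free 0.61 [205. 316. 238. 341.] [ 0.471 -0.156  0.011] 0.015
mug_dotted 0.91 [318. 204. 367. 271.] [ 0.708 -0.053  0.074] 0.1
cup_plain 0.62 [324. 289. 376. 365.] [ 0.643 -0.251  0.053] 0.084
[0.23571434 0.57880506 0.29228002] [ 1.92175953e-01  9.81360486e-01  8.36564543e-07 -1.12914900e-06] [-0.05873089 -0.08317993  0.31944346]
```

```bash
python3 - <<'E'
import cv2,numpy as np
a=cv2.imread('pics/top0.png');b=cv2.imread('pics/side0.png')
A=cv2.resize(a[100:320,180:430],(800,704))
A=cv2.resize(A,(680,598));cv2.imwrite('pics/topc.png',A)
B=cv2.resize(b[185:385,170:420],(750,600));cv2.imwrite('pics/sidec.png',B)
E
```

```text
(no output)
```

View pics/topc.png

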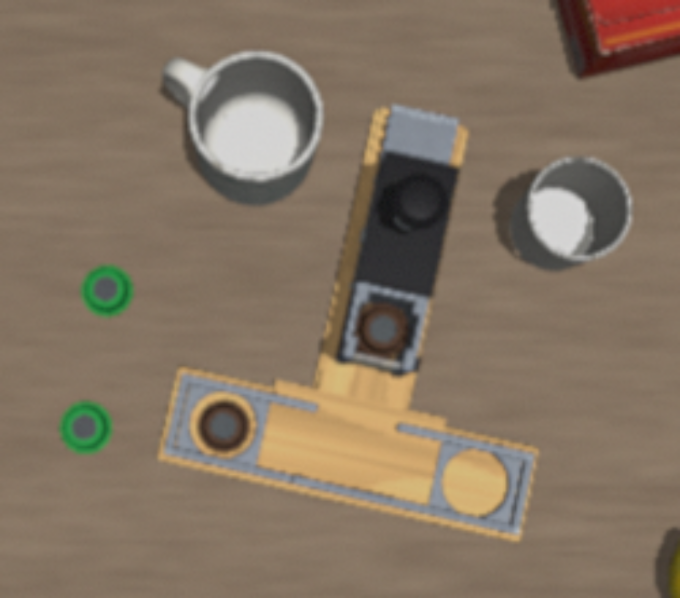

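View pics/sidec.png

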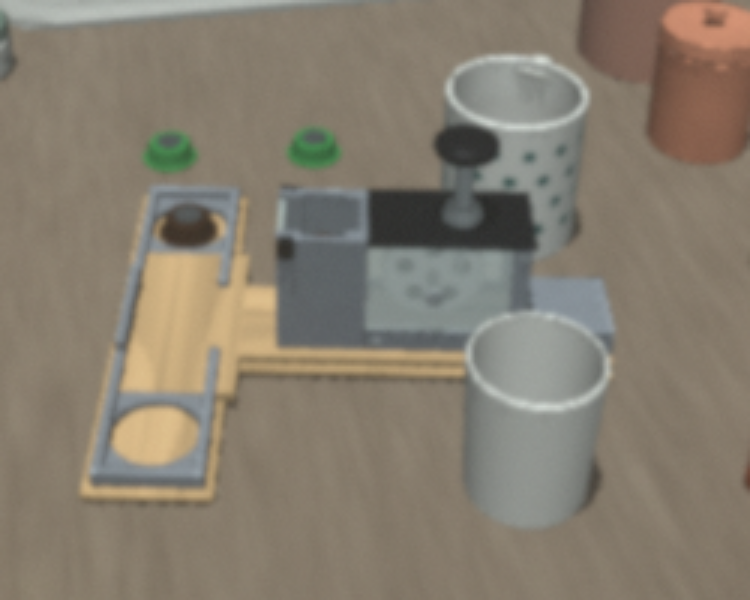

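The pictures show the brown pod in the left well at top-crop (222,427), the empty well on the right at (475,482) and the knob at (415,200). The two pods at (106,290) and (85,427) are green look-alikes on the worktop. The brown one sits in the tray, so it is pod_set, and well_free is the right well.

```bash
cat > b.py <<'E'
from h import *
from scipy.optimize import least_squares
c=cam('top');X=cloud(c)
s=2.72
g=lambda p:[180+p[0]/s-.5+.5/s,100+p[1]/s-.5+.5/s]
# crop points (from picture): hole edge ellipse, tray corners(bottom z0)
print('free',onplane(c,[g((475,482))],.012),'set top',onplane(c,[g((223,426))],.020))
for n in('top','side'):
    c=cam(n);X=cloud(c)
    m=(X[...,2]>.125)&(X[...,2]<.15)&(np.hypot(X[...,0]-.639,X[...,1]+.121)<.04)
    P=X[m]; (cx,cy),r=cv2.minEnclosingCircle(P[:,:2].astype(np.float32)*1000)
    v,u=np.nonzero(m); print(n,'knob',cx,cy,r,len(P),'z',np.percentile(P[:,2],[10,50,90]),'pix box centre on plane',onplane(c,[[(u.min()+u.max())/2,(v.min()+v.max())/2]],.1345))
    # tray rectangle
    reg=robot.cut_out(n,'dispenser')[0]['region']
    t=(X[...,2]>.006)&(X[...,2]<.022)&(X[...,0]<.56)&reg
    Q=X[t][:,:2]*1000
    def ext(y):
        a=np.radians(y);ex=Q@[np.cos(a),np.sin(a)];ey=Q@[-np.sin(a),np.cos(a)]
        return ex,ey
    print(n,'rect',cv2.minAreaRect(Q.astype(np.float32)))
    # housing top
    hs=(X[...,2]>.08)&(X[...,2]<.092)&(np.hypot(X[...,0]-.61,X[...,1]+.11)<.09)&reg
    print('housing rect',cv2.minAreaRect((X[hs][:,:2]*1000).astype(np.float32)),np.median(X[hs][:,2]))
    for r in robot.cut_out(n,'cup_plain')[:1]+robot.cut_out(n,'mug_dotted')[:1]:
        P=X[r['region']];P=P[P[:,2]>.06];print('cup/mug',cv2.minEnclosingCircle(P[:,:2].astype(np.float32)*1000))
E
python3 b.py
```

```text
free [[ 0.4685776  -0.17392947  0.012     ]] set top [[ 0.50565085 -0.00290227  0.02      ]]
top knob 640.11669921875 -122.28003692626953 17.487886428833008 334 z [0.13256956 0.13555377 0.1377162 ] pix box centre on plane [[ 0.63990272 -0.12180105  0.1345    ]]
top rect ((505.2441101074219, -92.05183410644531), (253.42759704589844, 101.44403076171875), 77.12629699707031)
housing rect ((611.3472900390625, -114.77560424804688), (50.53853225708008, 136.3023223876953), 77.61293029785156) 0.08547538198902363
cup/mug ((645.2562866210938, -231.99989318847656), 33.617313385009766)
cup/mug ((610.6481323242188, -115.66973114013672), 71.74321746826172)
side knob 638.702392578125 -125.91950988769531 17.278013229370117 263 z [0.12989742 0.13472166 0.13653864] pix box centre on plane [[ 0.6376607  -0.12991309  0.1345    ]]
side rect ((510.69384765625, -96.93606567382812), (253.63265991210938, 114.42636108398438), 77.3059310913086)
housing rect ((610.14990234375, -118.33475494384766), (55.065025329589844, 135.02294921875), 77.5755615234375) 0.085048220680775
cup/mug ((645.0211181640625, -234.5718536376953), 34.78605651855469)
cup/mug ((706.4959106445312, -18.395294189453125), 54.05485916137695)
```

>>> {"api": "send_rows", "payload": {
  "deltas": "0 0 0 0 0 -9.8 0;-27 -30 0 0 0 0 0;-27 -30 0 0 0 0 0;-27 -30 0 0 0 0 0;-27 -30 0 0 0 0 0;-27 -30 0 0 0 0 0;-27 -30 0 0 0 0 0;-27 -30 0 0 0 0 0;-27 -30 0 0 0 0 0;-27 -30 0 0 0 0 0",
  "newtons": 5
}}

```text
time: 2.4
position: [0.416, 0.2619, 0.2925]
tool_rot: [0.108, 0.994, 0.0, 0.0]
ft_force: [-0.0, -0.6, -0.2]
grip_width: 0.0018
grip_force: 0.0
```

>>> {"api": "send_rows", "payload": {
  "deltas": "-27 -30 0 0 0 0 0;-27 -30 0 0 0 0 0;-27 -30 0 0 0 0 0;-27 -30 0 0 0 0 0;-27 -30 0 0 0 0 0;-27 -30 0 0 0 0 0;-27 -30 0 0 0 0 0;-27 -30 0 0 0 0 0;-27 -30 0 0 0 0 0;0 0 0 0 0 0 0"
}}

```text
time: 3.65
position: [0.5965, -0.0555, 0.2923]
tool_rot: [0.109, 0.994, -0.0, 0.001]
ft_force: [-0.3, 0.7, -0.3]
grip_width: 0.0004
grip_force: 0.0
```

```bash
cat > w.py <<'E'
from h import *
import sys
o=robot.get_obs();p=np.array(o['position']);M=R.from_quat(o['tool_rot']).as_matrix()
print('t',o['time'],'tcp',p.round(4),'toolY deg',np.degrees(np.arctan2(M[1,1],M[0,1])).round(2),'z',M[:,2].round(4),'grip',o['grip_width'],'F',np.round(o['ft_force'],2))
for a in sys.argv[1:]:
    T=np.array(eval(a)); print(a,'tool delta mm',(M.T@(T-p)*1000).round(1))
E
python3 w.py "[.639,-.1235,.2165]"
```

```text
t 3.65 tcp [ 0.5965 -0.0555  0.2923] toolY deg 77.44 z [ 0.0021 -0.0011 -1.    ] grip 0.00040496745077476696 F [-0.29  0.68 -0.31]
[.639,-.1235,.2165] tool delta mm [-56.1 -57.1  75.9]
```

>>> {"api": "send_rows", "payload": {
  "deltas": "-28 -28 0 0 0 0 0;-28 -29 0 0 0 0 0;0 0 25 0 0 0 0;0 0 25 0 0 0 0;0 0 18 0 0 0 0;0 0 0 0 0 0 0;0 0 0 0 0 0 0"
}}

```text
time: 4.53
position: [0.6378, -0.1201, 0.2251]
tool_rot: [0.107, 0.994, -0.0, 0.001]
ft_force: [0.2, -0.8, -0.2]
grip_width: 0.0007
grip_force: 0.0
```

```bash
python3 w.py "[.639,-.1235,.2075]" "[.639,-.1235,.1785]"; python3 - <<'E'
from h import *
c=cam('side'); a=c['image'][...,::-1][150:310,230:430]; cv2.imwrite('pics/s1.png',cv2.resize(a,(750,600)))
E
```

```text
t 4.525 tcp [ 0.6378 -0.1201  0.2251] toolY deg 77.67 z [ 1.4e-03 -5.0e-04 -1.0e+00] grip 0.0006566726978802515 F [ 0.23 -0.84 -0.2 ]
[.639,-.1235,.2075] tool delta mm [-1.8 -3.  17.6]
[.639,-.1235,.1785] tool delta mm [-1.8 -3.  46.6]
```

View pics/s1.png

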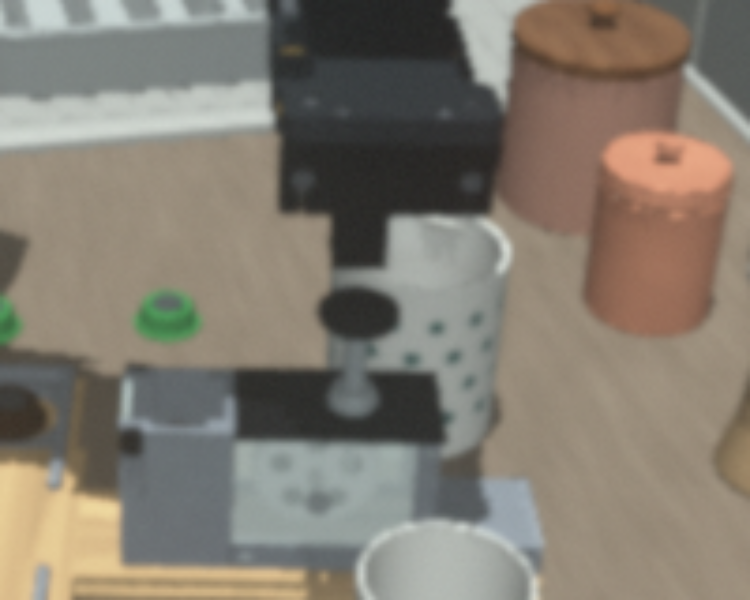

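The fingertips (358,265) stand right above the knob (358,312). Now a steady press.

>>> {"api": "send_rows", "payload": {
  "deltas": "-2 -3 14 0 0 0 0;0 0 3 0 0 0 0;0 0 3 0 0 0 0;0 0 3 0 0 0 0;0 0 3 0 0 0 0;0 0 3 0 0 0 0;0 0 3 0 0 0 0;0 0 3 0 0 0 0;0 0 3 0 0 0 0;0 0 3 0 0 0 0"
}}

```text
time: 5.82
position: [0.6387, -0.1239, 0.1831]
tool_rot: [0.108, 0.994, -0.0, 0.0]
ft_force: [-1.9, -1.4, 3.6]
grip_width: 0.0007
grip_force: 1.6
```

>>> {"api": "send_rows", "payload": {
  "deltas": "0 0 3 0 0 0 0;0 0 2 0 0 0 0;0 0 2 0 0 0 0;0 0 0 0 0 0 0;0 0 0 0 0 0 0"
}}

```text
time: 6.45
position: [0.6387, -0.1239, 0.1781]
tool_rot: [0.108, 0.994, -0.0, 0.0]
ft_force: [-3.7, -1.0, 11.5]
grip_width: 0.0006
grip_force: 5.8
```

Stop reached: 11.5 N with the TCP at 178 mm, against the 178.5 mm expected. Releasing now.

>>> {"api": "send_rows", "payload": {
  "deltas": "0 0 -4 0 0 0 0;0 0 -4 0 0 0 0;0 0 -4 0 0 0 0;0 0 -4 0 0 0 0;0 0 -4 0 0 0 0;0 0 -5 0 0 0 0;0 0 -5 0 0 0 0;0 0 -8 0 0 0 0;0 0 -15 0 0 0 0;0 0 0 0 0 0 0"
}}

```text
time: 7.7
position: [0.6396, -0.124, 0.2312]
tool_rot: [0.108, 0.994, -0.0, 0.002]
ft_force: [0.9, -0.1, 0.7]
grip_width: 0.0003
grip_force: 0.0
```

```bash
python3 w.py; python3 - <<'E'
from h import *
for n in('top','side'):
    c=cam(n);save(c,n+'2.png');X=cloud(c)
    for r in robot.cut_out(n,'pod_1'):
        b=r['box'];P=X[r['region']];P=P[P[:,2]>.02]
        print(n,round(r['p'],2),np.round(b),np.round(np.nanmedian(X[r['region']],0),3),np.round(np.nanmean(P,0),4),len(P))
    m=(X[...,2]>.125)&(X[...,2]<.15)&(np.hypot(X[...,0]-.639,X[...,1]+.1235)<.02);print(np.nanmedian(X[m][:,2]) if m.any() else 0)
    if n=='top': cv2.imwrite('pics/t2c.png',cv2.resize(c['image'][...,::-1][170:320,220:420],(800,600)))
E
```

```text
t 7.7 tcp [ 0.6396 -0.124   0.2312] toolY deg 77.64 z [ 0.0034 -0.0013 -1.    ] grip 0.00027138698356198563 F [ 0.88 -0.07  0.72]
top 0.81 [210. 195. 228. 212.] [0.599 0.078 0.011] [nan nan nan] 0
0.13284266010833634
side 0.61 [218. 281. 238. 298.] [ 0.489 -0.095  0.02 ] [ 0.4886 -0.0915  0.0238] 169
side 0.56 [266. 230. 286. 243.] [0.598 0.069 0.009] [nan nan nan] 0
0.13459411120773251<stdin>:6: RuntimeWarning: Mean of empty slice
```

View pics/t2c.png

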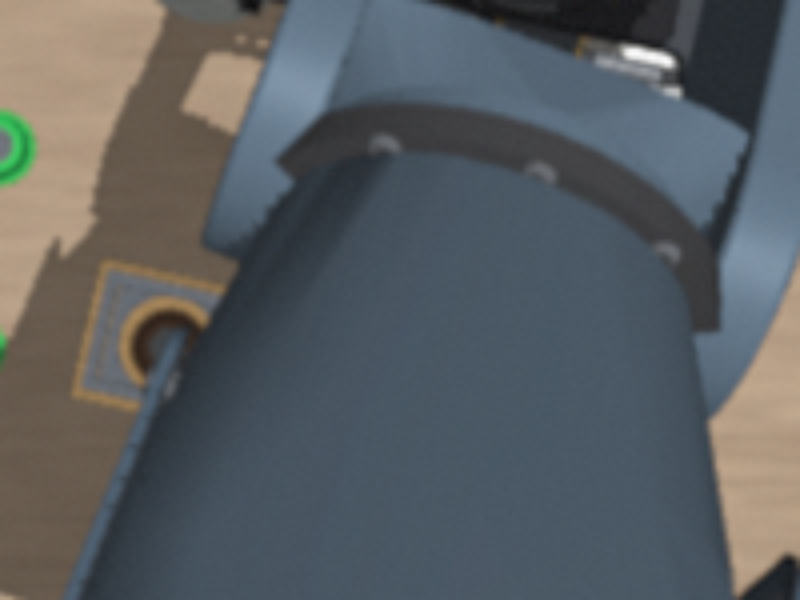

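The arm hides the tray from the top camera. The side camera shows the pod at (228,289), which is (0.489, -0.093) with its top at 24 mm: upright on the landing.

```bash
python3 w.py "[.4973,-.0426,.1]"
```

```text
t 7.9 tcp [ 0.6384 -0.1236  0.2289] toolY deg 77.64 z [-8.e-04  3.e-04 -1.e+00] grip 0.0003797840037405581 F [-0.84 -0.54 -0.05]
[.4973,-.0426,.1] tool delta mm [155.   48.9 129.1]
```

>>> {"api": "send_rows", "payload": {
  "deltas": "31 10 0 0 0 0 0;31 10 0 0 0 0 0;31 10 0 0 0 0 0;31 10 0 0 0 0 0;31 9 0 0 0 0 0;0 0 30 0 0 0 0;0 0 30 0 0 0 0;0 0 30 0 0 0 0;0 0 20 0 0 0 0;0 0 0 0 0 0 0"
}}

```text
time: 9.15
position: [0.4968, -0.0424, 0.1178]
tool_rot: [0.108, 0.994, 0.0, -0.002]
ft_force: [0.3, 0.0, 0.3]
grip_width: 0.0003
grip_force: 0.0
```

```bash
python3 w.py "[.4973,-.0426,.0865]"; python3 - <<'E'
from h import *
c=cam('side'); a=c['image'][...,::-1][170:350,150:390]; cv2.imwrite('pics/s3.png',cv2.resize(a,(800,600)))
E
```

```text
t 9.15 tcp [ 0.4968 -0.0424  0.1178] toolY deg 77.63 z [-0.0039  0.0013 -1.    ] grip 0.0003222934301919632 F [0.26 0.   0.28]
[.4973,-.0426,.0865] tool delta mm [-0.7 -0.1 31.3]
```

View pics/s3.png

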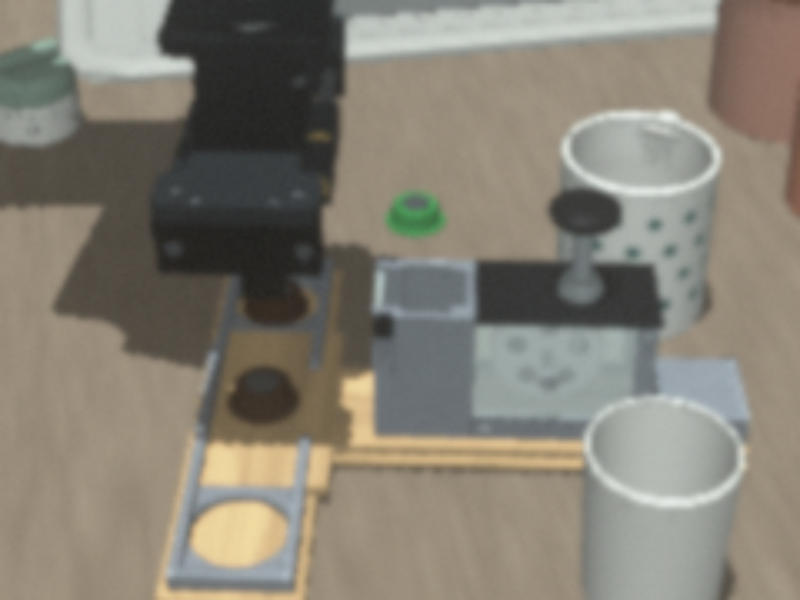

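The pod stands upright at (264,395) on the landing, and the fingers are between it and pod_set. The plunger is up.

>>> {"api": "send_rows", "payload": {
  "deltas": "0 0 12 0 0 0 0;0 0 11 0 0 0 0;0 0 7 0 0 0 0;0 0 0 0 0 0 0;0 0 0 0 0 0 0"
}}

```text
time: 9.82
position: [0.4978, -0.0427, 0.0893]
tool_rot: [0.108, 0.994, -0.0, 0.0]
ft_force: [0.7, -0.1, -0.1]
grip_width: 0.0007
grip_force: 0.0
```

```bash
python3 w.py "[.4873,-.0895,.0865]" "[.468+57*0,-.1755,.0865]"; python3 - <<'E'
from h import *
for n in('side',):
    c=cam(n);X=cloud(c)
    p=robot.get_obs()['position']
    d=X-np.array(p); ey=np.array([.2147,.9767,0]);ex=np.array([.9767,-.2147,0])
    m=(X[...,2]>.03)&(X[...,2]<.075)&(abs(d@ey)<.04)&(abs(d@ex)<.03)
    print('finger extents y',np.percentile((d@ey)[m],[1,50,99]),'x',np.percentile((d@ex)[m],[1,99]),'zmin',np.nanmin(X[...,2][m]))
E
```

```text
t 9.825 tcp [ 0.4978 -0.0427  0.0893] toolY deg 77.64 z [ 2.e-04 -0.e+00 -1.e+00] grip 0.0006703397335053409 F [ 0.74 -0.14 -0.11]
[.4873,-.0895,.0865] tool delta mm [  0.3 -48.    2.8]
[.468+57*0,-.1755,.0865] tool delta mm [   0.7 -136.1    2.8]
finger extents y [-0.01315321 -0.01082273 -0.01009205] x [-0.00761165  0.0089189 ] zmin 0.030075824774919793
```

>>> {"api": "send_rows", "payload": {
  "deltas": "0 -8 3 0 0 0 0;0 -6 0 0 0 0 0;0 -3 0 0 0 0 0;0 -3 0 0 0 0 0;0 -3 0 0 0 0 0;0 -3 0 0 0 0 0;0 -4 0 0 0 0 0;0 -4 0 0 0 0 0;0 -4 0 0 0 0 0;0 -4 0 0 0 0 0"
}}

```text
time: 11.12
position: [0.4887, -0.084, 0.0862]
tool_rot: [0.108, 0.994, -0.0, 0.0]
ft_force: [0.3, 0.5, -0.0]
grip_width: 0.0006
grip_force: 0.0
```

>>> {"api": "send_rows", "payload": {
  "deltas": "0 -4 0 0 0 0 0;0 -4 0 0 0 0 0;0 -4 0 0 0 0 0;0 -4 0 0 0 0 0;0 -4 0 0 0 0 0;0 -4 0 0 0 0 0;0 -4 0 0 0 0 0;0 -4 0 0 0 0 0;0 -4 0 0 0 0 0;0 0 0 0 0 0 0"
}}

```text
time: 12.38
position: [0.4811, -0.1192, 0.0863]
tool_rot: [0.108, 0.994, -0.0, 0.0]
ft_force: [-0.7, 1.3, -0.3]
grip_width: 0.0002
grip_force: 0.0
```

```bash
python3 w.py "[.468,-.1755,.0865]"; python3 - <<'E'
from h import *
c=cam('side'); a=c['image'][...,::-1][215:365,150:350]; cv2.imwrite('pics/s4.png',cv2.resize(a,(800,600)));X=cloud(c)
for r in robot.cut_out('side','pod_1'): print(r['p'],r['box'],np.nanmedian(X[r['region']],0))
E
```

```text
t 12.375 tcp [ 0.4811 -0.1192  0.0863] toolY deg 77.61 z [ 1.e-04 -1.e-04 -1.e+00] grip 0.00021191991479362055 F [-0.67  1.34 -0.26]
[.468,-.1755,.0865] tool delta mm [  0.7 -57.8  -0.2]
0.59 [211.5, 304.3, 237.6, 321.4] [ 0.47606475 -0.15162939  0.02164689]
0.48 [265.7, 227.0, 285.8, 241.2] [0.59775116 0.06904015 0.00866743]
```

View pics/s4.png

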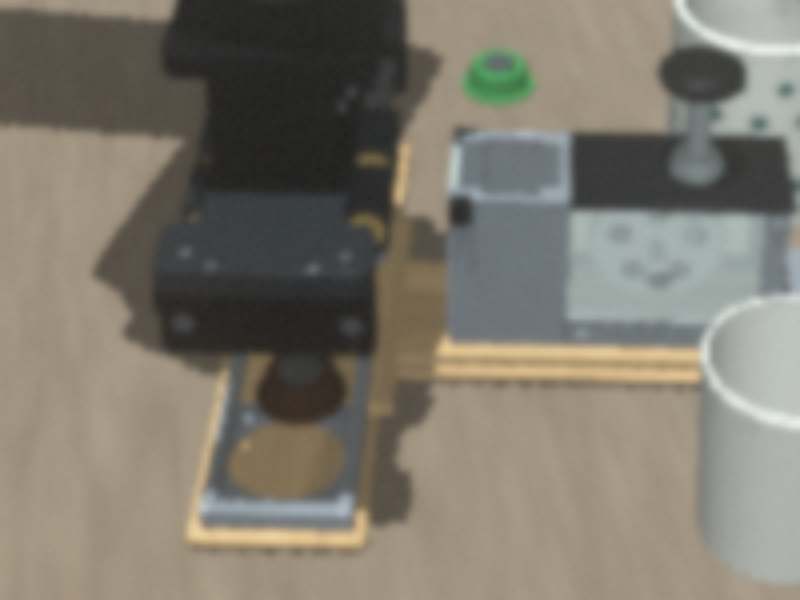

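The pod's front edge (300,422) has just reached the hole's rim. It is upright and being pushed straight, so I'll carry on in small steps.

>>> {"api": "send_rows", "payload": {
  "deltas": "0 -3 0 0 0 0 0;0 -3 0 0 0 0 0;0 -3 0 0 0 0 0;0 -3 0 0 0 0 0;0 -3 0 0 0 0 0;0 -3 0 0 0 0 0;0 -3 0 0 0 0 0;0 -3 0 0 0 0 0;0 0 0 0 0 0 0"
}}

```text
time: 13.6
position: [0.4759, -0.1426, 0.0863]
tool_rot: [0.108, 0.994, -0.0, 0.0]
ft_force: [-1.2, 0.5, 0.6]
grip_width: 0.0006
grip_force: 0.0
```

```bash
python3 w.py "[.468,-.1755,.0865]"; python3 - <<'E'
from h import *
c=cam('side'); a=c['image'][...,::-1][270:370,180:300]; cv2.imwrite('pics/s5.png',cv2.resize(a,(720,600)));X=cloud(c)
for r in robot.cut_out('side','pod_1'): print(r['p'],r['box'],np.nanmedian(X[r['region']],0),np.nanmax(X[r['region']][:,2]))
E
```

```text
t 13.6 tcp [ 0.4759 -0.1426  0.0863] toolY deg 77.62 z [ 1.e-04 -1.e-04 -1.e+00] grip 0.0006271143664018771 F [-1.16  0.54  0.61]
[.468,-.1755,.0865] tool delta mm [  0.7 -33.9  -0.2]
0.79 [210.9, 314.0, 231.9, 332.8] [ 0.4708986  -0.17475215  0.01942045] 0.08840634849336751
0.5 [266.7, 229.9, 280.9, 240.7] [0.59683713 0.07006008 0.00875405] 0.014616656121348296
```

View pics/s5.png

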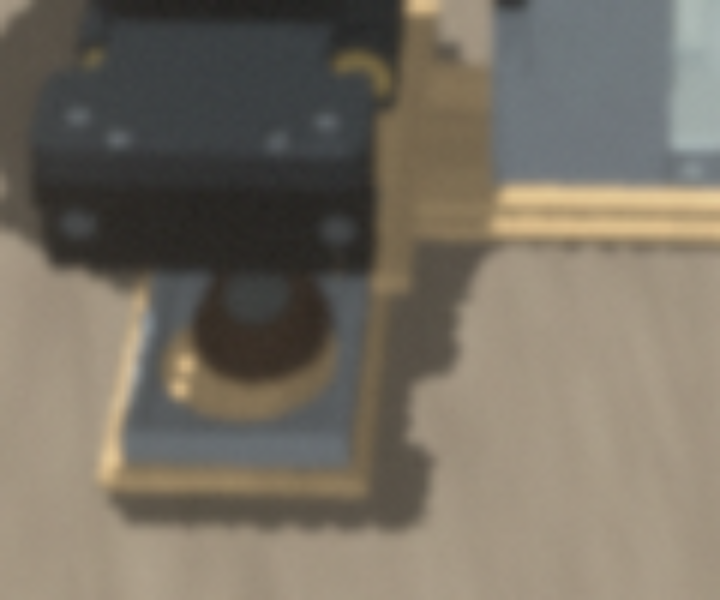

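The pod's front edge (260,382) is about 12 mm short of the hole's far edge (row 418), so it has not dropped yet.

>>> {"api": "send_rows", "payload": {
  "deltas": "0 -2 0 0 0 0 0;0 -2 0 0 0 0 0;0 -2 0 0 0 0 0;0 -2 0 0 0 0 0;0 0 0 0 0 0 0"
}}

```text
time: 14.32
position: [0.4742, -0.1503, 0.0863]
tool_rot: [0.108, 0.994, -0.0, 0.0]
ft_force: [-0.1, -0.1, 0.0]
grip_width: 0.0002
grip_force: 0.0
```

```bash
cat > p.py <<'E'
from h import *
c=cam('side');X=cloud(c)
r=robot.cut_out('side','pod_1')
for q in r:
    P=X[q['region']];P=P[P[:,2]<.03];h=np.percentile(P[:,2],[2,50,97]).round(4);T=P[P[:,2]>h[2]-.003]
    print(round(q['p'],2),q['box'],'z',h,'top mean',T.mean(0).round(4),len(T))
E
python3 w.py; python3 p.py
```

```text
t 14.325 tcp [ 0.4742 -0.1503  0.0863] toolY deg 77.62 z [ 1.e-04 -0.e+00 -1.e+00] grip 0.00018834121360832056 F [-0.09 -0.08  0.04]
0.78 [207.4, 320.7, 231.3, 338.8] z [0.0057 0.0154 0.0205] top mean [ 0.4693 -0.1768  0.0192] 172
0.75 [266.0, 227.3, 283.3, 243.2] z [-0.0007  0.0092  0.0137] top mean [0.5994 0.0757 0.0122] 75
```

The pod's top is now at about 20 mm instead of 25, so it has dropped in. I'll back off, rise and move clear.

>>> {"api": "send_rows", "payload": {
  "deltas": "0 4 0 0 0 0 0;0 8 0 0 0 0 0;0 8 -5 0 0 0 0;0 0 -30 0 0 0 0;0 0 -30 0 0 0 0;0 0 -40 0 0 0 0;0 40 -40 0 0 0 0;0 50 0 0 0 0 0;0 50 0 0 0 0 0;0 50 0 0 0 0 0"
}}

```text
time: 15.68
position: [0.519, 0.0572, 0.2319]
tool_rot: [0.108, 0.994, 0.0, 0.0]
ft_force: [0.8, 0.8, -0.2]
grip_width: 0.0009
grip_force: 0.0
```

>>> {"api": "send_rows", "payload": {
  "deltas": "0 50 0 0 0 0 0;0 50 0 0 0 0 0;0 50 0 0 0 0 0;0 50 0 0 0 0 0;0 50 0 0 0 0 0;0 0 0 0 0 0 0"
}}

```text
time: 16.42
position: [0.5722, 0.3032, 0.2314]
tool_rot: [0.105, 0.994, 0.001, 0.001]
ft_force: [-0.9, -0.6, 0.4]
grip_width: 0.001
grip_force: 0.0
```

```bash
python3 w.py; python3 p.py; python3 - <<'E'
from h import *
c=cam('top');X=cloud(c);t=c['image'][...,::-1][150:310,225:385]
for q in robot.cut_out('top','pod_1'):
    P=X[q['region']];b=q['box'];print(q['p'],b,np.median(P,0).round(4),onplane(c,[[(b[0]+b[2])/2,(b[1]+b[3])/2]],.012).round(4))
s=cam('side')['image'][...,::-1][215:365,170:320]
cv2.imwrite('pics/f.png',np.hstack([cv2.resize(t,(400,400)),cv2.resize(s,(400,400))]))
E
```

```text
t 16.425 tcp [0.5722 0.3032 0.2314] toolY deg 77.93 z [ 0.0014  0.0012 -1.    ] grip 0.00096855305633502 F [-0.94 -0.63  0.44]
0.71 [212.1, 318.0, 232.2, 337.8] z [0.0069 0.0176 0.0209] top mean [ 0.4695 -0.1763  0.0193] 168
0.7 [266.1, 228.3, 282.1, 244.0] z [-0.0001  0.0082  0.0133] top mean [0.599  0.0744 0.0121] 68
0.84 [346.7, 267.0, 363.1, 286.8] [ 0.4703 -0.1707  0.0181] [[ 0.4686 -0.175   0.012 ]]
0.83 [313.1, 211.6, 330.2, 229.5] [ 0.5684 -0.1056  0.0492] [[ 0.5727 -0.1142  0.012 ]]
0.71 [209.2, 196.8, 227.7, 212.6] [nan nan nan] [[0.6016 0.0787 0.012 ]]
```

View pics/f.png

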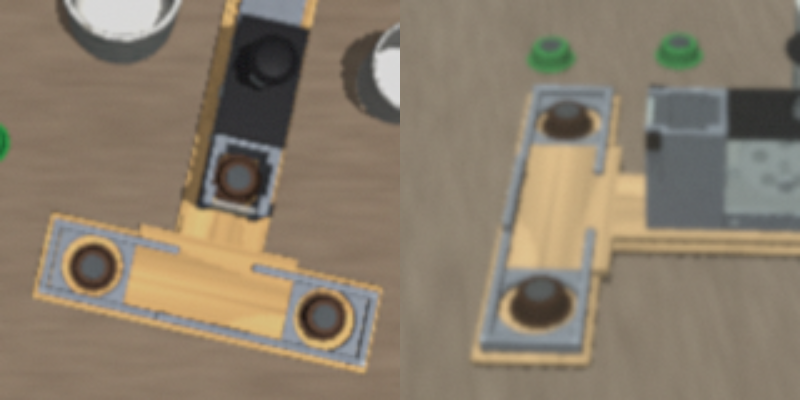

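The pod lies flat in the right-hand well (323,317). pod_set is in the left well (92,267), the plunger is up, and the other pods are still in the magazine.

```bash
python3 -c "
from rig import robot
print(robot.hand_in())"
```

```text
the job is handed in; nothing more can be done
None
```

I pressed the plunger once, nudged the pod flat into the empty right-hand well and handed the job in at about 17 s; the last pictures showed everything else in place, but no verdict came back.

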